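# Clip the blue carrier into the dispensing nest

### The job

Lift the nest's spring clip by its red tab, then slide the carrier with the blue grip beneath it, flat on the green field, with the bare nose under the clip and the blue grip at the field's other end. Then lower the clip fully down onto the carrier and let go; leave the carrier with the yellow grip where it lies.

Things in the scene. Friction and masses are not known exactly. Their poses are not given: they have to be found in the camera images.
- seat (a point): Centre of the flat green field, 124 x 54 mm, on top of the nest: a white block fixed to the table, 20 mm high, from -78 to 78 mm in x and -40 to 80 mm in y of this point. z up. The carrier slides in along +x. The clip's arm lies along y at x = 38 mm; its hinge axis (parallel to x) is at y = 55, z = 16 mm, between two posts with tops at z = 26 mm; its red tab overhangs the -y edge.
- clip (a joint): Angle of the steel spring clip, rad: 0 down on the bare nest, about 0.11 down on a carrier, up to 1.2 lifted. Starts down or nearly. Stiff hinge: stays where it is left; about 1.5 N at the tab moves it up or down. Arm 14 mm wide, its top 3 mm above the hinge axis at 0; rubber foot beneath it 55 mm from the hinge, some 38 mm above the nest when the clip is at 0.8.
- clip_tab (a point): Centre of the red tab at the clip's free end, 115 mm from the hinge axis: 22 mm wide along its x (parallel to the hinge axis), 22 mm along the arm, 14 mm thick. At angle 0 its axes are the seat's and it is 17.5 mm above the seat. Can be pinched from above by its two side faces (fingers closing along x) and turns between the fingers as it is led up in an arc.
- blue_grip (a point): Point on the centre line of the blue upright grip (26 mm in x, 20 in y, 40 tall), 10 mm below its top, 34 mm above the underside of its carrier: a loose plate 120 (x) x 50 x 6 mm, 0.12 kg, on the table. The grip stands 42 mm to -x of the plate's centre; 36 mm to +x of the grip is a black housing, 16 x 24 x 9 mm; beyond it, at the +x end, the bare nose. Carrier's axes, z up.
- yellow_grip (a point): The same point of another carrier, alike but with a yellow grip: a bystander to be left where it lies.
There are look-alikes about, which are no part of the job. What is shaped like the part that bears seat but brown is not meant.

How it is judged:
By the outcome, as a careful person would: the job done as asked, in the order asked, and still so for the second after the job is handed in, with the robot touching nothing.
It also fails if it takes over 64 s, if anything falls off the work surface, if the arm or the gripper's body presses on something with over 40 N, if the wrist force passes 120 N, or if a joint passes its speed limit or range.

### The arm

A 6-joint arm with a two-finger parallel gripper is mounted at the origin on the work surface. World frame = base frame: x ahead of the robot, y to its left, z up, the work surface at z = 0. Lengths are in m, angles in rad, forces in N, time in s.
With the tool pointing down it reaches from about 0.3 to 0.875 m from the base axis. Payload 6.4 kg.
Tool frame: the origin (TCP) lies midway between the tips of the shut fingers; the grasp point (between the pads) lies 19 mm behind it; z points along the fingers, y is the direction in which the jaws open and shut (so a half turn about z gives the same grasp; the last joint's range is limited). The gripper opens to 88 mm and grips with 3 to 60 N. Pads are 18 mm wide; open, the fingers measure 123 mm over their backs; the gripper's body (75 mm by 187 mm) begins 45 mm behind the grasp point.
Start: joints at [-0.206, 0.181, 1.607, -0, 1.354, -0.206], TCP at [0.575, 0, 0.239] pointing down, gripper open.
Joint ranges: [-2.99, 2.99], [-0.89, 2.07], [0.3, 2.58], [-1.14, 4.28], [0, 2.63], [-3.12, 3.12]. Speed limits (rad/s): [2.57, 2.57, 3.01, 3.14, 3.14, 3.14].

### API

Orientations are given as a 3x3 rotation matrix whose columns are the frame's x, y, z axes.
In Python, from station import robot, cams gives the robot as it stands. The module is installed in compiled form; this text tells all that it offers.
- The arm moves only by the tool arm_command, never from a script. Its argument "rows" is a list of rows, each a list of 5 numbers: the shift along the tool's x, y, z in m, then the turn about the tool's z in rad, then the closure, from 0 (fully open) to 1 (shut). In form: [[dx, dy, dz, turn, gripper], ...]. A call has 1 to 8 rows; each row is the pose to reach, as a shift and turn from the pose commanded when the call began, along the tool's axes at that moment; what a row does not reach only later rows make up. A row lasts 1/8 s, in which the tool goes at most 62.5 mm and 10.7 degrees, less where a joint would pass 70% of its speed; a pose out of reach is approached as far as the arm can. A call with a gripper value outside its range is refused whole. The fingers move at their own pace and stop on an object; "newtons" is the grip in N (left out, the last holds). Time passes only in rows, so rows that repeat a pose let the fingers close. It gives the time, the measured TCP pose, the force and the opening at its end, in the units of the state.
- robot.read_state(): the state, without advancing time (a new reading comes with each control period).
- cams.capture(name): name is "scene" or "side" or "wrist"; returns (picture, depth): 420x560x3 uint8, blue, green, red; 420x560 float32, m along the optical axis (not along the pixel's ray), 0 where there is no reading.
- cams.camera_params(name): a dict with "intrinsics" (3x3 intrinsics, pixels), "eye" and "orientation" of the camera in the world. Camera axes: x right, y up, looking along -z (the intrinsics and any distortion apply to the point x, -y, -z); pixel columns grow to the right and rows downward; lengths in m; the calibration is good to about 2 mm. The wrist camera is an equidistant fisheye: a pixel r from the principal point sees the ray r / f radians off the axis. A picture is of the moment at which its call begins: read the wrist's pose just before it. camera_params takes no time and is no camera call; for the wrist camera it gives the pose at the moment of the call.
- robot.close_job(): hands the job in, once; it reports no verdict.
The state is a dict: "time": time; "joint_pos": joint angles; "joint_velocities": joint speeds; "joint_efforts": joint torques, N m; "eef_pos": TCP position; "tool_rot": TCP orientation; "ft_force": force on the tool from outside, world axes, zero at the start; "ft_torque": the same for the moment, N m; "grip_width": finger opening in m.
Only numpy, scipy, OpenCV 4.12 (cv2) and the standard library are available. Lean on these libraries where they do the work, as an engineer would, in place of code of your own. Each camera call takes 0.05 s, during which the arm holds its last target. There are 200 camera calls.

## Working session

There is one attempt and no reset: what is moved stays moved. The work goes in short steps, Python scripts to look and compute and a tool call to move; the robot and the scene stay as the last step left them, time stands still between calls to the robot, and variables do not carry over. Pictures are saved under pics/ and viewed, about 8 in all and at most 12, crops included, and the job is handed in when it is done.

Besides the shell and the picture viewer there is one more tool, called after "Call:" as name(argument=value, ...) on one line, values as JSON. arm_command: Moves the arm, as the interface text tells. Its arguments: {"type":"object","properties":{"rows":{"type":"array"},"newtons":{"type":"number"}},"required":["rows"]}

```bash
mkdir -p pics
cat > h.py <<'E'
import numpy as np, cv2
from station import robot, cams
def cap(n, save=None):
    p=cams.camera_params(n); im,d=cams.capture(n)
    if save: cv2.imwrite('pics/'+save,im)
    return im,d,p
def ray(p,u,v,fish=False):
    K=np.array(p['intrinsics']); x=(u-K[0,2])/K[0,0]; y=(v-K[1,2])/K[1,1]
    if fish:
        r=np.hypot(x,y); s=np.sin(r)/r if r>1e-9 else 1; c=np.array([x*s,-y*s,-np.cos(r)])
    else: c=np.array([x,-y,-1.])
    return np.array(p['eye']),np.array(p['orientation'])@c
def onz(p,u,v,z,fish=False):
    e,d=ray(p,u,v,fish); return e+d*(z-e[2])/d[2]
def cloud(d,p):
    K=np.array(p['intrinsics']); v,u=np.mgrid[:d.shape[0],:d.shape[1]]
    c=np.stack([(u-K[0,2])/K[0,0]*d,-(v-K[1,2])/K[1,1]*d,-d],-1)
    return c@np.array(p['orientation']).T+np.array(p['eye'])
E
python3 - <<'E'
from h import *
for n in('scene','side','wrist'):
    im,d,p=cap(n,n+'0.png'); print(n,np.round(p['intrinsics'],1).tolist(),np.round(p['eye'],3),np.round(p['orientation'],2).tolist(), (d>0).mean())
s=robot.read_state();print(s['time'],s['eef_pos'],np.round(s['tool_rot'],3).tolist(),s['ft_force'],s['grip_width'])
E
```

```text
scene [[395.5, 0.0, 280.6], [0.0, 395.5, 209.7], [0.0, 0.0, 1.0]] [ 1.121 -0.098  0.787] [[0.17, -0.75, 0.64], [0.99, 0.14, -0.1], [-0.01, 0.65, 0.76]] 0.9961904761904762
side [[475.8, 0.0, 285.2], [0.0, 475.8, 210.6], [0.0, 0.0, 1.0]] [ 0.375 -0.695  0.646] [[0.99, 0.1, -0.12], [-0.16, 0.62, -0.77], [-0.0, 0.78, 0.62]] 0.9960331632653061
wrist [[325.2, 0.0, 284.6], [0.0, 325.2, 207.0], [0.0, 0.0, 1.0]] [0.574 0.073 0.384] [[1.0, -0.0, 0.0], [0.0, 0.96, 0.28], [-0.0, -0.28, 0.96]] 0.9877721088435374
0.15 [5.74585038e-01 1.09269549e-04 2.38008325e-01] [[-0.0, 1.0, -0.001], [1.0, 0.0, 0.0], [0.0, -0.001, -1.0]] [ 0.18088238 -0.31438764  0.13097775] 0.08795638606029677
```

View pics/scene0.png

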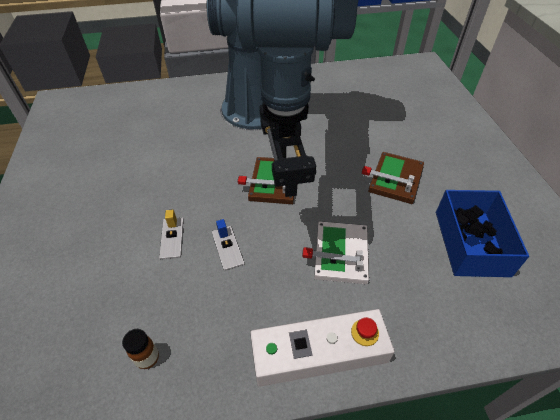

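View pics/side0.png

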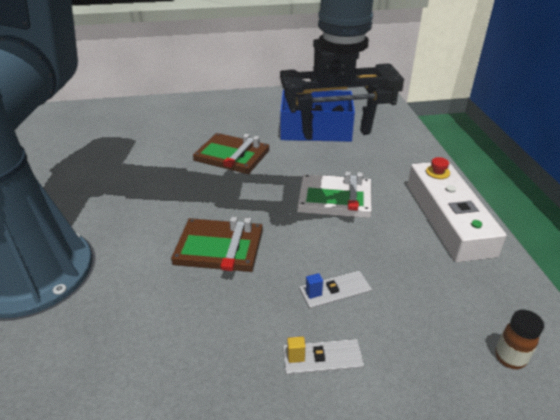

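The white nest is at scene (342,252) and side (335,195), with its red tab at scene (308,253). The two brown nests at scene (272,180) and (395,177) are look-alikes. The blue-grip carrier is at scene (227,243) and the yellow one, the bystander, at (172,237). I'll measure next, with an enlarged crop to confirm.

```bash
cat > m.py <<'E'
from h import *
def comps(m,n=30):
    k,l,s,c=cv2.connectedComponentsWithStats(m.astype(np.uint8)); return [(l==i) for i in range(1,k) if s[i,4]>n]
def masks(im):
    h=cv2.cvtColor(im,cv2.COLOR_BGR2HSV); H,S,V=[h[...,i].astype(int) for i in range(3)]
    return dict(green=(abs(H-60)<15)&(S>130)&(V>50),blue=(abs(H-113)<12)&(S>130)&(V>60),red=((H<6)|(H>174))&(S>150)&(V>90),yellow=(abs(H-23)<7)&(S>140)&(V>90),white=(S<40)&(V>135))
def rect(p,m,z):
    c=max(cv2.findContours(m.astype(np.uint8),0,1)[0],key=len)
    q=np.array([onz(p,u,v,z)[:2] for u,v in c[:,0]],np.float32)*1000
    return cv2.minAreaRect(q), cv2.boxPoints(cv2.minAreaRect(q))
E
python3 - <<'E'
from m import *
out=[]
for n,(x0,y0,w,h) in dict(scene=(150,190,240,100),side=(270,150,120,230)).items():
    im,d,p=cap(n); P=cloud(d,p)*1000; M=masks(im)
    for k in M:
        for m in comps(M[k],25):
            ys,xs=np.nonzero(m); 
            if not(x0<=xs.mean()<x0+w and y0<=ys.mean()<y0+h): continue
            q=P[m]; print(n,k,len(xs),(xs.mean().round(1),ys.mean().round(1)),'cloud med',np.median(q,0).round(),'z',np.percentile(q[:,2],[5,95]).round())
            if k=='white' : r,b=rect(p,m,.006 if len(xs)<1500 else .02); print('   rect',np.round(r[0],1),np.round(r[1],1),round(r[2],1))
    # green hull
    g=np.zeros(im.shape[:2],bool)
    for m in comps(M['green'],25):
        ys,xs=np.nonzero(m)
        if (300<xs.mean()<385 and 220<ys.mean()<285) if n=='scene' else (295<xs.mean()<375 and 170<ys.mean()<220): g|=m
    pts=np.array([onz(p,u,v,.02)[:2]*1000 for v,u in zip(*np.nonzero(g))],np.float32); r=cv2.minAreaRect(pts); print(n,'FIELD',r, cv2.boxPoints(r).round(1).tolist())
    if n=='scene': a=cv2.resize(im[200:290,150:390],None,fx=3.3,fy=3.3,interpolation=2)
cv2.imwrite('pics/crop.png',a)
E
```

```text
scene green 540 (np.float64(333.8), np.float64(240.4)) cloud med [593. 115.  21.] z [19. 23.]
scene green 218 (np.float64(332.9), np.float64(264.9)) cloud med [660.  94.  21.] z [19. 23.]
scene blue 143 (np.float64(221.7), np.float64(227.9)) cloud med [ 524. -145.   43.] z [11. 48.]
scene red 78 (np.float64(306.7), np.float64(252.5)) cloud med [637.  38.  53.] z [44. 55.]
scene yellow 131 (np.float64(169.7), np.float64(217.8)) cloud med [ 470. -268.   43.] z [12. 47.]
scene white 577 (np.float64(170.4), np.float64(241.7)) cloud med [ 521. -274.    6.] z [4. 8.]
   rect [ 500.6 -271.6] [ 49.3 119.9] 86.5
scene white 643 (np.float64(227.8), np.float64(250.6)) cloud med [ 572. -137.    6.] z [4. 9.]
   rect [ 553.8 -137.6] [120.   51.6] 10.3
scene white 31 (np.float64(319.6), np.float64(243.0)) cloud med [594.  80.  21.] z [19. 23.]
   rect [584.1  83.1] [ 7.3 23.8] 76.7
scene white 1106 (np.float64(349.7), np.float64(261.6)) cloud med [666. 142.  21.] z [18. 44.]
   rect [631.7 125.7] [121.4 120.9] 72.0
scene FIELD ((612.8292846679688, 107.95431518554688), (51.097015380859375, 120.5221
[... 879 characters left out ...]
2.]
   rect [642.4 -93.8] [13.2 16.1] 80.7
side white 55 (np.float64(285.4), np.float64(284.8)) cloud med [ 467. -110.   -0.] z [-1.  2.]
   rect [ 466.7 -118. ] [39.1 14.4] 60.0
side white 26 (np.float64(283.7), np.float64(297.1)) cloud med [ 460. -141.    0.] z [-2.  1.]
   rect [ 458.4 -144. ] [12.4 20.4] 47.5
side white 27 (np.float64(279.4), np.float64(377.7)) cloud med [ 429. -297.    1.] z [-1.  1.]
   rect [ 428.8 -299. ] [18.6  9. ] 75.4
side FIELD ((612.8074340820312, 108.84571838378906), (44.558074951171875, 114.7808609008789), 73.77288818359375) [[551.5, 103.5], [661.7000122070312, 71.4000015258789], [674.0999755859375, 114.19999694824219], [563.9000244140625, 146.3000030517578]]
```

View pics/crop.png

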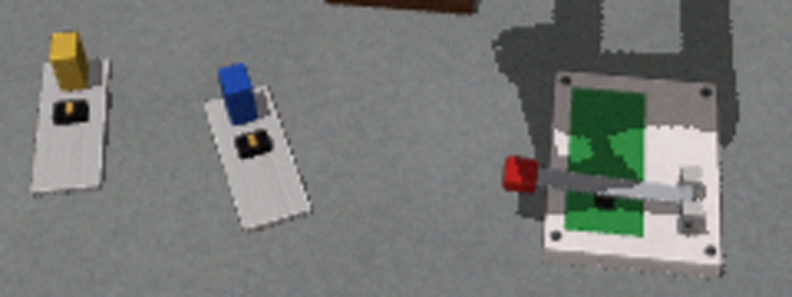

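The crop confirms it: the only white nest is at right, its field centre about (613,108) mm and yaw −15.8°, with the red tab at crop (519,174). The blue-grip carrier is at crop (240,95), plate centre (554,−138) and yaw 10.3°. The yellow bystander is at crop (68,60). I'll go above the tab first.

Call:
arm_command(rows=[[0.02, 0.03, 0.06, 0.14, 0], [0.04, 0.059, 0.118, 0.276, 0], [0.04, 0.059, 0.118, 0.276, 0], [0.04, 0.059, 0.118, 0.276, 0], [0.04, 0.059, 0.118, 0.276, 0]], newtons=15)

```text
time: 0.88
eef_pos: [0.6351, 0.0393, 0.1235]
tool_rot: [[0.272, 0.962, 0.004], [0.962, -0.272, -0.001], [0.0, 0.004, -1.0]]
ft_force: [0.2, -0.6, 0.6]
grip_width: 0.0882
```

Run:
```python
from m import *
s=robot.read_state(); T=np.array(s['eef_pos']);R=np.array(s['tool_rot'])
im,d,p=cap('wrist','w1.png'); M=masks(im)
print(s['time'],T,np.round(R,3).tolist(),np.round(s['ft_force'],2))
a=np.radians(-15.8);N=np.array([[np.cos(a),-np.sin(a)],[np.sin(a),np.cos(a)]])
for k,z in(('red',.05),('green',.02)):
    g=np.zeros(im.shape[:2],bool)
    for m in comps(M[k],60):
        ys,xs=np.nonzero(m); print(k,len(xs),xs.mean().round(),ys.mean().round(),np.median(d[m]),[xs.min(),xs.max(),ys.min(),ys.max()])
        q=np.array([onz(p,u,v,z,True)[:2]*1000 for v,u in zip(ys,xs)],np.float32)
        r=cv2.minAreaRect(q);print('  ',np.round(r[0],1),np.round(r[1],1),round(r[2],1),'nest ext',np.percentile((q-[613,108])@N,[1,99],0).round(1).tolist())
```

```text
0.875 [0.63508339 0.03932536 0.12347209] [[0.272, 0.962, 0.004], [0.962, -0.272, -0.001], [0.0, 0.004, -1.0]] [ 0.16 -0.62  0.6 ]
red 1349 542.0 70.0 0.16004997 [np.int64(526), np.int64(559), np.int64(45), np.int64(96)]
   [878.  102.8] [44.3 43.5] 83.3 nest ext [[235.5, 45.7], [277.1, 87.9]]
red 850 280.0 218.0 0.22841068 [np.int64(266), np.int64(295), np.int64(203), np.int64(232)]
   [631.5  39.8] [21.8 20.8] 74.2 nest ext [[26.1, -71.4], [46.7, -50.4]]
green 738 13.0 21.0 0.20418736 [np.int64(0), np.int64(28), np.int64(0), np.int64(41)]
   [425.3 299.3] [44.  37.1] 57.7 nest ext [[-251.2, 109.4], [-211.6, 156.9]]
green 7113 216.0 134.0 0.24268189 [np.int64(157), np.int64(270), np.int64(98), np.int64(166)]
   [596.1 111.6] [53.4 91.6] 73.2 nest ext [[-61.5, -27.1], [27.6, 24.4]]
green 1274 302.0 133.0 0.24321313 [np.int64(291), np.int64(312), np.int64(98), np.int64(166)]
   [662.8  91.9] [52.8 15.8] 73.6 nest ext [[45.0, -27.6], [60.1, 24.2]]
```

View pics/w1.png

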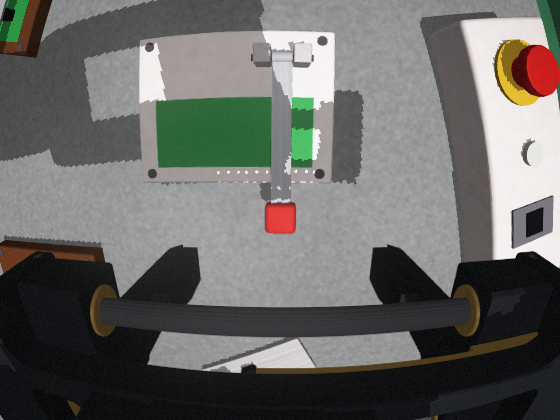

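The wrist view shows the red tab at (280,218) between the open fingers, and the field edges agree with the earlier estimate. Next I descend and pinch.

Call:
arm_command(rows=[[-0.001, -0.0035, 0.05, 0, 0], [-0.001, -0.0035, 0.094, 0, 0], [-0.001, -0.0035, 0.094, 0, 0.3], [-0.001, -0.0035, 0.094, 0, 1], [-0.001, -0.0035, 0.094, 0, 1], [-0.001, -0.0035, 0.094, 0, 1], [-0.001, -0.0035, 0.094, 0, 1], [-0.001, -0.0035, 0.094, 0, 1]], newtons=12)

```text
time: 1.92
eef_pos: [0.6305, 0.04, 0.027]
tool_rot: [[0.272, 0.962, 0.0], [0.962, -0.272, -0.0], [0.0, 0.0, -1.0]]
ft_force: [0.0, 0.7, -0.3]
grip_width: 0.0302
```

Call:
arm_command(rows=[[0, 0, 0, 0, 1], [0, 0, 0, 0, 1], [0, 0, 0, 0, 1]])

```text
time: 2.3
eef_pos: [0.6319, 0.0396, 0.0273]
tool_rot: [[0.273, 0.962, 0.003], [0.962, -0.273, -0.0], [0.0, 0.003, -1.0]]
ft_force: [5.1, -2.4, -1.4]
grip_width: 0.0218
```

Call:
arm_command(rows=[[0.002, 0, -0.0133, 0, 1], [0.0047, 0, -0.0245, 0, 1], [0.0087, 0, -0.0353, 0, 1], [0.0137, 0, -0.0456, 0, 1], [0.0197, 0, -0.0554, 0, 1], [0.0266, 0, -0.0646, 0, 1], [0.0345, 0, -0.073, 0, 1], [0.0431, 0, -0.0806, 0, 1]])

```text
time: 3.3
eef_pos: [0.6439, 0.0804, 0.1083]
tool_rot: [[0.273, 0.962, 0.004], [0.962, -0.273, -0.002], [-0.001, 0.004, -1.0]]
ft_force: [7.1, -3.3, -1.0]
grip_width: 0.022
```

Call:
arm_command(rows=[[0.0094, 0, -0.0067, 0, 1], [0.0094, 0, -0.0067, 0, 1], [0.0094, 0, -0.0067, 0, 1]])

```text
time: 3.68
eef_pos: [0.6467, 0.0898, 0.1153]
tool_rot: [[0.273, 0.962, 0.005], [0.962, -0.273, -0.001], [0.0, 0.005, -1.0]]
ft_force: [6.3, -2.8, 1.1]
grip_width: 0.0219
```

Call:
arm_command(rows=[[0, 0, 0, 0, 0], [0, 0, 0, 0, 0], [0, 0, 0, 0, 0], [0, 0, 0, 0, 0], [0, 0, -0.03, 0, 0], [0, 0, -0.07, 0, 0], [0, 0, -0.07, 0, 0]])

```text
time: 4.55
eef_pos: [0.647, 0.0905, 0.1882]
tool_rot: [[0.272, 0.962, 0.007], [0.962, -0.272, -0.0], [0.002, 0.007, -1.0]]
ft_force: [-0.1, -0.4, -0.1]
grip_width: 0.0873
```

```bash
cat >> m.py <<'E'
def rel(x,y,z,yaw_x):  # target TCP (mm), tool-x heading (deg) -> shift in tool axes, turn
    s=robot.read_state(); T=np.array(s['eef_pos']);R=np.array(s['tool_rot'])
    cur=np.degrees(np.arctan2(R[1,0],R[0,0])); t=(cur-yaw_x+180)%360-180
    print('t',s['time'],'TCP',T.round(4),'head',cur.round(2),'shift',(R.T@(np.array([x,y,z])/1000-T)).round(4),'turn',np.radians(t).round(3),'w',round(s['grip_width'],4),'F',np.round(s['ft_force'],1),'j6',round(s['joint_pos'][5],2))
E
python3 -c "
from m import *
im,d,p=cap('side');P=cloud(d,p)*1000
for m in comps(masks(im)['red'],30):
    ys,xs=np.nonzero(m);print(xs.mean(),ys.mean(),np.median(P[m],0).round())
rel(512.5,-145,140,190.3)"
```

```text
357.1290322580645 153.0483870967742 [646.  86. 142.]
228.1090909090909 162.23636363636365 [392. 250.  42.]
439.532967032967 164.36813186813185 [836.  98.  89.]
227.22297297297297 263.9054054054054 [368. -85.  43.]
t 4.6 TCP [0.6457 0.0906 0.1858] head 74.19 shift [-0.263  -0.0641  0.0454] turn -2.026 w 0.0883 F [-0.6  0.4 -0.9] j6 0.23
```

Call:
arm_command(rows=[[-0.033, -0.008, 0, -0.18, 0], [-0.066, -0.016, 0, -0.36, 0], [-0.099, -0.024, 0, -0.54, 0], [-0.132, -0.032, 0, -0.72, 0], [-0.165, -0.04, 0, -0.9, 0], [-0.2, -0.048, 0, -1.08, 0], [-0.23, -0.056, 0, -1.26, 0], [-0.263, -0.064, 0, -1.44, 0]])

```text
time: 5.6
eef_pos: [0.5099, -0.1453, 0.1824]
tool_rot: [[-0.921, 0.39, -0.002], [0.39, 0.921, 0.001], [0.003, 0.0, -1.0]]
ft_force: [-0.1, -0.1, 1.3]
grip_width: 0.0879
```

Call:
arm_command(rows=[[0, 0, 0.02, -0.18, 0], [0, 0, 0.03, -0.36, 0], [0, 0, 0.04, -0.54, 0], [0, 0, 0.045, -0.586, 0], [0, 0, 0.045, -0.586, 0]])

```text
time: 6.22
eef_pos: [0.5102, -0.1444, 0.1372]
tool_rot: [[-0.984, -0.178, -0.003], [-0.178, 0.984, 0.002], [0.003, 0.002, -1.0]]
ft_force: [0.3, -1.4, -0.5]
grip_width: 0.0881
```

Run:
```python
from m import *
rel(512.5,-145,15,190.3)
im,d,p=cap('wrist','w2.png'); M=masks(im)
for k,z in(('blue',.044),('white',.006)):
    for m in comps(M[k],200):
        ys,xs=np.nonzero(m); 
        if abs(xs.mean()-280)>120: continue
        q=np.array([onz(p,u,v,z,True)[:2]*1000 for v,u in zip(ys,xs)],np.float32)
        r=cv2.minAreaRect(q);print(k,len(xs),[xs.min(),xs.max(),ys.min(),ys.max()],np.round(r[0],1),np.round(r[1],1),round(r[2],1))
```

```text
t 6.225 TCP [ 0.5102 -0.1444  0.1372] head -169.77 shift [-0.0026 -0.0013  0.1221] turn -0.001 w 0.0881 F [ 0.3 -1.4 -0.5] j6 -2.25
blue 998 [np.int64(270), np.int64(294), np.int64(187), np.int64(228)] [ 507.5 -147.2] [32.9 18.8] 10.2
white 108605 [np.int64(0), np.int64(559), np.int64(0), np.int64(306)] [ 480.2 -149.4] [349.1 737. ] 3.8
white 8417 [np.int64(148), np.int64(419), np.int64(331), np.int64(372)] [ 688.9 -114.7] [ 57.  332.1] 10.1
```

View pics/w2.png

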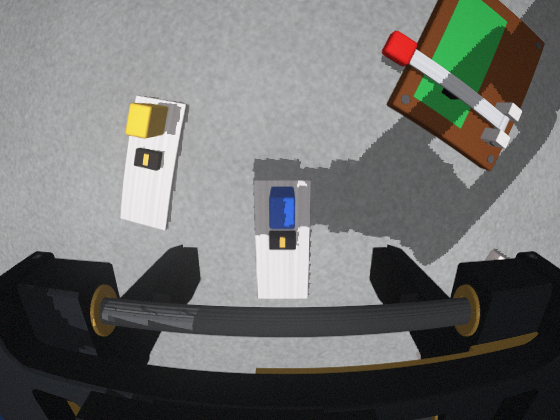

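The blue grip is centred at wrist (282,207) between the fingers, and the yellow carrier at (145,160) is well clear. Now I descend and grip.

Call:
arm_command(rows=[[0, -0.002, 0.05, 0, 0], [0, -0.002, 0.1, 0, 0], [0, -0.002, 0.122, 0, 0], [0, -0.002, 0.122, 0, 0], [0, -0.002, 0.122, 0, 1], [0, -0.002, 0.122, 0, 1], [0, -0.002, 0.122, 0, 1], [0, -0.002, 0.122, 0, 1]], newtons=40)

```text
time: 7.28
eef_pos: [0.5122, -0.1472, 0.0177]
tool_rot: [[-0.984, -0.178, 0.001], [-0.178, 0.984, -0.001], [-0.001, -0.001, -1.0]]
ft_force: [0.3, -0.2, 0.0]
grip_width: 0.0505
```

Call:
arm_command(rows=[[0, 0, 0, 0, 1], [0, 0, 0, 0, 1], [0, 0, 0, 0, 1], [0, 0, -0.01, 0, 1], [0, 0, -0.03, 0, 1], [0, 0, -0.05, 0, 1], [0, 0, -0.05, 0, 1]])

```text
time: 8.15
eef_pos: [0.5131, -0.1477, 0.0689]
tool_rot: [[-0.984, -0.178, 0.003], [-0.178, 0.984, -0.002], [-0.003, -0.002, -1.0]]
ft_force: [0.4, -0.7, -0.8]
grip_width: 0.0198
```

Run:
```python
from m import *
a=np.radians(-16.2); N=np.array([[np.cos(a),-np.sin(a)],[np.sin(a),np.cos(a)]])
for dx in(-130,-55,0):
    q=np.array([611.9,106.8])+N@[-42+dx,0]; print(dx,q); rel(q[0],q[1],60,180-16.2)
im,d,p=cap('side');cv2.imwrite('pics/s2.png',cv2.resize(im[200:400,230:430],None,fx=3,fy=3,interpolation=2))
```

```text
-130 [446.72948606 154.78647024]
t 8.15 TCP [ 0.5131 -0.1477  0.0689] head -169.73 shift [0.0114 0.3095 0.0081] turn 0.462 w 0.0198 F [ 0.4 -0.7 -0.8] j6 -2.25
-55 [518.75151249 133.86213729]
t 8.15 TCP [ 0.5131 -0.1477  0.0689] head -169.73 shift [-0.0558  0.2761  0.0084] turn 0.462 w 0.0198 F [ 0.4 -0.7 -0.8] j6 -2.25
0 [571.5676652  118.51762645]
t 8.15 TCP [ 0.5131 -0.1477  0.0689] head -169.73 shift [-0.105   0.2516  0.0086] turn 0.462 w 0.0198 F [ 0.4 -0.7 -0.8] j6 -2.25
```

View pics/s2.png

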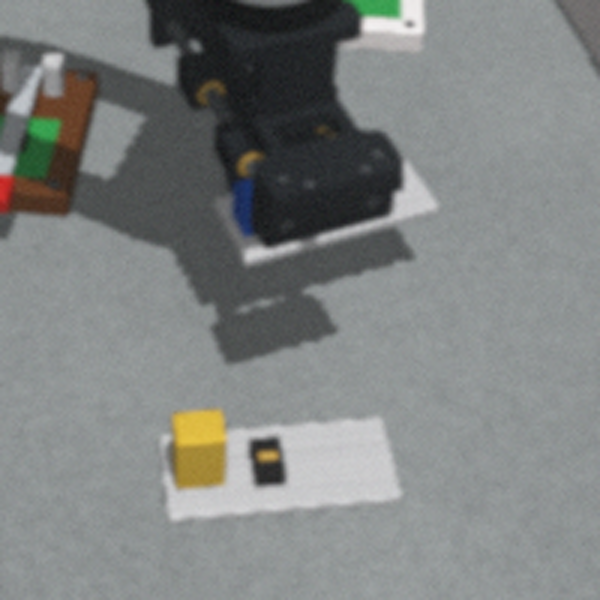

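The carrier hangs level in the side view, held by the blue grip at (245,205), and the yellow one is undisturbed. Now I carry it up and over to the nest's −x side.

Call:
arm_command(rows=[[0, 0, -0.04, 0, 1], [-0.006, 0.03, -0.06, 0.04, 1], [-0.015, 0.08, -0.06, 0.12, 1], [-0.024, 0.13, -0.06, 0.22, 1], [-0.033, 0.18, -0.06, 0.32, 1], [-0.042, 0.23, -0.06, 0.42, 1], [-0.051, 0.278, -0.06, 0.462, 1], [-0.051, 0.278, -0.06, 0.462, 1]])

```text
time: 9.2
eef_pos: [0.5112, 0.1385, 0.1259]
tool_rot: [[-0.961, 0.275, -0.002], [0.275, 0.962, 0.001], [0.002, -0.0, -1.0]]
ft_force: [-0.7, -0.3, -1.2]
grip_width: 0.0194
```

Call:
arm_command(rows=[[0, 0, 0.03, 0, 1], [0, 0, 0.06, 0, 1], [0, 0, 0.075, 0, 1], [0, 0, 0.075, 0, 1], [0, 0, 0.075, 0, 1]])

```text
time: 9.82
eef_pos: [0.5132, 0.1353, 0.0528]
tool_rot: [[-0.96, 0.279, 0.001], [0.279, 0.96, -0.0], [-0.001, 0.0, -1.0]]
ft_force: [-0.3, -0.3, -0.1]
grip_width: 0.0197
```

Run:
```python
from m import *
a=np.radians(-16.2); N=np.array([[np.cos(a),-np.sin(a)],[np.sin(a),np.cos(a)]])
q=np.array([611.9,106.8])+N@[-42,0]; rel(q[0],q[1],37,180-16.2)
im,d,p=cap('scene');cv2.imwrite('pics/s3.png',cv2.resize(im[170:300,260:400],None,fx=4.5,fy=4.5,interpolation=2))
P=cloud(d,p)*1000; rel(q[0],q[1],37,180-16.2)
```

```text
t 9.825 TCP [0.5132 0.1353 0.0528] head 163.78 shift [-0.0607  0.0002  0.0159] turn -0.0 w 0.0197 F [-0.3 -0.3 -0.1] j6 -1.25
t 9.875 TCP [0.5134 0.1354 0.0531] head 163.78 shift [-0.0605  0.      0.0162] turn -0.0 w 0.0196 F [-0.3 -0.2 -1.3] j6 -1.25
```

View pics/s3.png

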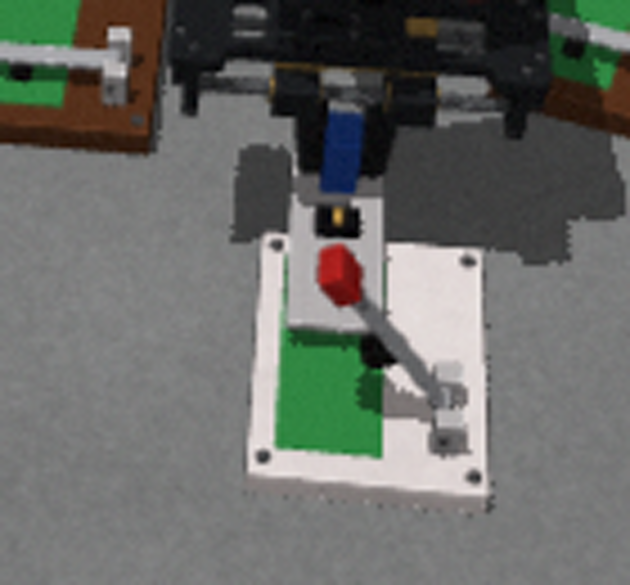

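The picture shows the nose entering over the field at (335,325), aligned and short of the lifted foot at (378,350). I'll lower to about 4 mm and slide partway in.

Call:
arm_command(rows=[[0, 0, 0.006, 0, 1], [0, 0, 0.012, 0, 1], [0, 0, 0.012, 0, 1], [-0.015, 0, 0.012, 0, 1], [-0.03, 0, 0.012, 0, 1], [-0.045, 0, 0.012, 0, 1], [-0.045, 0, 0.012, 0, 1]])

```text
time: 10.75
eef_pos: [0.5574, 0.1224, 0.0402]
tool_rot: [[-0.96, 0.28, 0.001], [0.28, 0.96, -0.0], [-0.001, 0.0, -1.0]]
ft_force: [-0.3, 1.0, -1.2]
grip_width: 0.0197
```

```bash
cat > n.py <<'E'
from m import *
a=np.radians(-16.2); N=np.array([[np.cos(a),-np.sin(a)],[np.sin(a),np.cos(a)]]); S=np.array([611.9,106.8])
def look(zc,name=None):
    q=S+N@[-42,0]; rel(q[0],q[1],37,180-16.2)
    im,d,p=cap('scene'); P=cloud(d,p)*1000; L=P.copy(); L[...,:2]=(P[...,:2]-S)@N; L[...,2]-=20
    M=masks(im)
    for k in('green','blue','white'):
        for m in comps(M[k],20):
            if not(abs(np.median(L[m],0))[:2]<90).all(): continue
            z={'green':.02,'white':.026+zc,'blue':.064+zc}[k]
            ys,xs=np.nonzero(m); r=[(onz(p,u,v,z)[:2]*1000-S)@N for v,u in zip(ys,xs)]
            print(k,len(xs),(xs.mean().round(),ys.mean().round()),'ext',np.percentile(r,[1,99],0).round(1).tolist(),'z',np.percentile(L[m][:,2],[10,50,90]).round(1))
    # plate-top patches: nose strip & height near corners
    for x in(-5,5,15,28,48):
        for y in(-16,0,16):
            s=(abs(L[...,0]-x)<4)&(abs(L[...,1]-y)<4)&(L[...,2]<25)
            if s.sum()>5: print((x,y),np.median(L[s][:,2]).round(1),end=' ')
    print()
    if name: cv2.imwrite('pics/'+name,cv2.resize(im[190:300,280:400],None,fx=5,fy=5,interpolation=2))
E
python3 -c "
from n import *
look(.004)"
```

```text
t 10.75 TCP [0.5574 0.1224 0.0402] head 163.74 shift [-0.0147  0.0003  0.0033] turn -0.001 w 0.0197 F [-0.3  1.  -1.2] j6 -1.28
green 140 (np.float64(333.0), np.float64(267.0)) ext [[44.8, -22.5], [60.7, 27.3]] z [-0.4  1.   2.5]
blue 96 (np.float64(335.0), np.float64(218.0)) ext [[-66.7, -9.1], [-31.8, 9.5]] z [39.6 48.6 50.7]
white 1565 (np.float64(341.0), np.float64(257.0)) ext [[-33.2, -37.8], [86.9, 78.4]] z [-1.3  1.2 10.8]
white 40 (np.float64(349.0), np.float64(254.0)) ext [[12.9, 29.1], [31.3, 47.8]] z [-1.6  0.7  5.7]
(-5, -16) 9.7 (-5, 0) 10.1 (5, -16) 9.2 (5, 0) 10.2 (15, -16) 8.9 (15, 0) 9.4 (15, 16) 9.6 (28, -16) 10.2 (28, 0) 9.9 (28, 16) 9.6 (48, -16) 1.8 (48, 0) 2.0 (48, 16) 2.8
```

Run:
```python
from n import *
im,d,p=cap('scene'); a1=cv2.resize(im[215:285,300:385],None,fx=7,fy=7,interpolation=2)
im,d,p=cap('side'); a2=cv2.resize(im[165:225,290:380],None,fx=6.6,fy=6.6,interpolation=2)
a1=cv2.resize(a1,(400,330));a2=cv2.resize(a2,(400,267))
cv2.imwrite('pics/c4.png',np.vstack([a1,a2]))
```

```text
(no output)
```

View pics/c4.png

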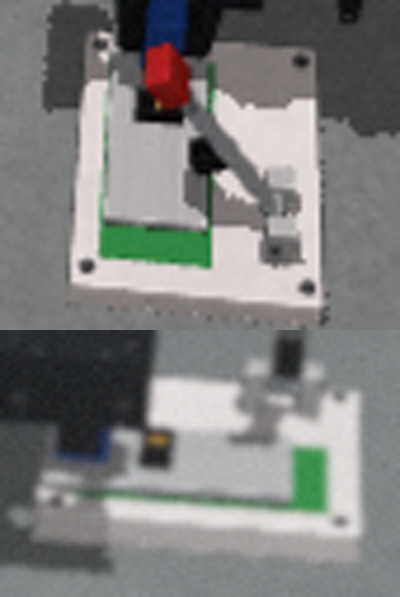

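Plate sits level over the field with thin green strips on both sides in the scene crop, and the green left at the nose end is about 16 mm. Finish the slide, then lower gently.

Call:
arm_command(rows=[[-0.007, 0, 0, 0, 1], [-0.0148, 0, 0, 0, 1], [-0.0148, 0, 0, 0, 1], [-0.0148, 0, 0.0015, 0, 1], [-0.0148, 0, 0.003, 0, 1], [-0.0148, 0, 0.003, 0, 1]])

```text
time: 11.65
eef_pos: [0.5697, 0.119, 0.037]
tool_rot: [[-0.96, 0.279, -0.0], [0.279, 0.96, -0.0], [0.0, -0.0, -1.0]]
ft_force: [-0.2, -0.2, -0.0]
grip_width: 0.0196
```

```bash
python3 -c "
from n import *
look(0)"
```

```text
t 11.65 TCP [0.5697 0.119  0.037 ] head 163.8 shift [-0.0019  0.0001 -0.    ] turn 0.0 w 0.0196 F [-0.2 -0.2 -0. ] j6 -1.29
blue 53 (np.float64(335.0), np.float64(221.0)) ext [[-56.6, -8.5], [-34.5, 9.9]] z [44.7 46.5 47.7]
white 25 (np.float64(322.0), np.float64(228.0)) ext [[-69.8, -31.9], [-38.6, -24.7]] z [-1.3 -0.1  1.6]
white 1478 (np.float64(341.0), np.float64(261.0)) ext [[-23.1, -37.7], [84.7, 79.1]] z [-1.4  1.3  7.6]
white 40 (np.float64(349.0), np.float64(254.0)) ext [[10.1, 29.5], [28.6, 48.3]] z [-1.   0.5  6. ]
(-5, -16) 6.3 (-5, 0) 16.1 (5, -16) 7.0 (5, 0) 6.4 (5, 16) 5.7 (15, -16) 6.9 (15, 0) 6.1 (15, 16) 5.8 (28, -16) 6.2 (28, 0) 5.9 (28, 16) 5.5 (48, -16) 5.9 (48, 0) 6.4 (48, 16) 6.7
```

Call:
arm_command(rows=[[-0.0005, 0, 0.001, 0, 1], [-0.0005, 0, 0.001, 0, 1], [-0.0005, 0, 0.001, 0, 1]], newtons=20)

```text
time: 12.08
eef_pos: [0.5698, 0.119, 0.0369]
tool_rot: [[-0.96, 0.279, -0.001], [0.279, 0.96, 0.0], [0.001, -0.0, -1.0]]
ft_force: [-6.3, -0.2, 9.8]
grip_width: 0.0199
```

Call:
arm_command(rows=[[0, 0, 0, 0, 0.9], [0, 0, 0, 0, 0.6], [0, 0, 0, 0, 0], [0, 0, 0, 0, 0], [0, 0, 0, 0, 0], [0, 0, -0.03, 0, 0], [0, 0, -0.08, 0, 0], [0, 0, -0.13, 0, 0]])

```text
time: 13.08
eef_pos: [0.5699, 0.1187, 0.167]
tool_rot: [[-0.96, 0.279, -0.001], [0.279, 0.96, -0.0], [0.001, -0.0, -1.0]]
ft_force: [1.4, 0.7, -0.9]
grip_width: 0.0872
```

Call:
arm_command(rows=[[0.04, 0, 0, 0, 0], [0.08, 0, 0, 0, 0], [0.08, 0, 0, 0, 0]])

```text
time: 13.45
eef_pos: [0.4912, 0.1419, 0.1657]
tool_rot: [[-0.961, 0.278, -0.001], [0.278, 0.961, 0.0], [0.001, -0.0, -1.0]]
ft_force: [-0.3, -0.1, -0.0]
grip_width: 0.0881
```

Run:
```python
from n import *
look(0)
im,d,p=cap('scene'); a1=cv2.resize(im[215:285,300:385],(510,420),interpolation=2)
im,d,p=cap('side'); M=masks(im)['blue']; P=cloud(d,p)*1000
cv2.imwrite('pics/c5.png',a1)
q=S+N@[38,-8]; rel(q[0],q[1],180,90-16.2)
```

```text
t 13.45 TCP [0.4912 0.1419 0.1657] head 163.88 shift [-8.390e-02 -1.000e-04  1.286e-01] turn 0.001 w 0.0881 F [-0.3 -0.1 -0. ] j6 -1.24
blue 60 (np.float64(335.0), np.float64(221.0)) ext [[-56.6, -8.8], [-32.6, 10.0]] z [44.8 46.3 47.9]
white 2058 (np.float64(342.0), np.float64(252.0)) ext [[-70.6, -37.6], [84.2, 78.9]] z [-1.2  1.2  7.6]
white 40 (np.float64(349.0), np.float64(254.0)) ext [[10.1, 29.5], [28.6, 48.3]] z [-1.1  0.6  5.8]
(-5, -16) 6.8 (-5, 0) 15.6 (5, -16) 6.2 (5, 0) 6.9 (5, 16) 6.3 (15, -16) 7.1 (15, 0) 6.5 (15, 16) 6.3 (28, -16) 7.2 (28, 0) 7.0 (28, 16) 6.3 (48, -16) 4.9 (48, 0) 6.8 (48, 16) 7.1 
t 13.6 TCP [0.4945 0.1409 0.1664] head 163.79 shift [-0.1602 -0.008  -0.0134] turn 1.571 w 0.088 F [-0.7  0.1  0.4] j6 -1.24
```

View pics/c5.png

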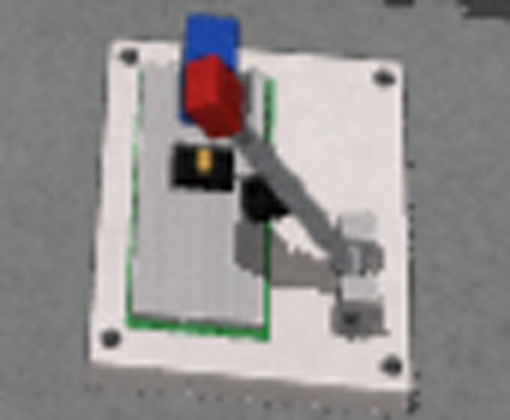

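The carrier lies flat with its nose under the clip. The strip at the nose end is about 4 mm in the crop at (200,330), so it sits roughly 2 mm short; I'll re-grip and nudge it +2 mm.

Call:
arm_command(rows=[[-0.04, 0, 0, 0, 0], [-0.08, 0, 0, 0, 0], [-0.08, 0, 0.06, 0, 0], [-0.08, 0, 0.115, 0, 0], [-0.08, 0, 0.129, 0, 0], [-0.08, 0, 0.129, 0, 1], [-0.08, 0, 0.129, 0, 1], [-0.08, 0, 0.129, 0, 1]], newtons=15)

```text
time: 14.6
eef_pos: [0.5721, 0.1189, 0.0393]
tool_rot: [[-0.96, 0.279, 0.004], [0.279, 0.96, 0.0], [-0.004, 0.001, -1.0]]
ft_force: [0.2, 0.3, -0.2]
grip_width: 0.0601
```

Call:
arm_command(rows=[[0, 0, 0, 0, 1], [0, 0, 0, 0, 1], [0, 0, 0, 0, 1], [0, 0, 0, 0, 1], [-0.001, 0, 0, 0, 1], [-0.002, 0, 0, 0, 1], [-0.002, 0, 0, 0, 1], [-0.002, 0, 0, 0, 1]])

```text
time: 15.6
eef_pos: [0.5723, 0.1182, 0.037]
tool_rot: [[-0.96, 0.279, 0.0], [0.279, 0.96, 0.0], [-0.0, 0.0, -1.0]]
ft_force: [-1.0, -0.1, 0.9]
grip_width: 0.0201
```

Call:
arm_command(rows=[[0, 0, 0, 0, 0.6], [0, 0, 0, 0, 0], [0, 0, 0, 0, 0], [0, 0, 0, 0, 0], [0, 0, -0.03, 0, 0], [0, 0, -0.08, 0, 0], [0, 0, -0.14, 0, 0], [0, 0, -0.17, 0, 0]])

```text
time: 16.6
eef_pos: [0.5737, 0.1182, 0.211]
tool_rot: [[-0.96, 0.279, 0.005], [0.279, 0.96, -0.0], [-0.005, 0.001, -1.0]]
ft_force: [0.5, 0.6, -0.3]
grip_width: 0.0877
```

Run:
```python
from n import *
look(0)
im,d,p=cap('side');P=cloud(d,p)*1000; L=P.copy(); L[...,:2]=(P[...,:2]-S)@N; L[...,2]-=20
for m in comps(masks(im)['red'],30):
    if abs(np.median(L[m],0)[0]-38)<25: print('tab',np.median(L[m],0).round(1),np.percentile(L[m],[5,95],0).round(1).tolist())
q=S+N@[38,-8]; rel(q[0],q[1],200,90-16.2)
```

```text
t 16.6 TCP [0.5737 0.1182 0.211 ] head 163.8 shift [ 0.003  -0.0006  0.174 ] turn 0.0 w 0.0877 F [ 0.5  0.6 -0.3] j6 -1.29
blue 55 (np.float64(335.0), np.float64(221.0)) ext [[-54.5, -8.7], [-32.5, 10.0]] z [45.1 46.5 48. ]
white 1818 (np.float64(340.0), np.float64(256.0)) ext [[-65.2, -37.7], [84.6, 78.8]] z [-1.3  1.3  7.5]
white 40 (np.float64(349.0), np.float64(254.0)) ext [[10.1, 29.5], [28.6, 48.3]] z [-1.4  0.5  7.3]
(-5, -16) 6.3 (-5, 0) 17.2 (5, -16) 6.8 (5, 0) 6.7 (15, -16) 6.6 (15, 0) 7.2 (15, 16) 6.5 (28, -16) 5.9 (28, 0) 7.4 (28, 16) 6.5 (48, -16) 6.5 (48, 0) 6.6 (48, 16) 7.0 
tab [ 37.9 -10.5 121.8] [[30.2, -14.1, 114.6], [46.0, -6.3, 125.4]]
t 16.7 TCP [0.5748 0.1183 0.2117] head 163.8 shift [-0.0768 -0.0087  0.0123] turn 1.571 w 0.0877 F [ 0.3  0.2 -1.2] j6 -1.29
```

Call:
arm_command(rows=[[-0.01, 0, 0, 0.18, 0], [-0.02, -0.002, 0, 0.36, 0], [-0.03, -0.004, 0, 0.54, 0], [-0.04, -0.006, 0, 0.72, 0], [-0.05, -0.008, 0, 0.9, 0], [-0.06, -0.008, 0, 1.08, 0], [-0.07, -0.009, 0, 1.26, 0], [-0.077, -0.009, 0, 1.44, 0]])

```text
time: 17.7
eef_pos: [0.6431, 0.0878, 0.2046]
tool_rot: [[0.158, 0.988, -0.003], [0.988, -0.158, 0.0], [-0.0, -0.003, -1.0]]
ft_force: [0.8, 0.0, 0.0]
grip_width: 0.0883
```

Call:
arm_command(rows=[[0, 0, 0, 0.131, 0], [0, 0, 0, 0.131, 0], [0, 0, 0, 0.131, 0]])

```text
time: 18.08
eef_pos: [0.6432, 0.0881, 0.2059]
tool_rot: [[0.277, 0.961, -0.002], [0.961, -0.277, 0.0], [-0.0, -0.002, -1.0]]
ft_force: [0.1, -0.5, 0.7]
grip_width: 0.0882
```

Run:
```python
from n import *
rel(646.8,90,115,90-16.2)
im,d,p=cap('wrist','w3.png')
for m in comps(masks(im)['red'],100):
    ys,xs=np.nonzero(m); q=np.array([onz(p,u,v,.14,True)[:2]*1000 for v,u in zip(ys,xs)]); q=(q-S)@N; print(xs.mean(),ys.mean(),np.percentile(q,[1,99],0).round(1).tolist())
```

```text
t 18.075 TCP [0.6432 0.0881 0.2059] head 73.93 shift [0.0029 0.0031 0.0909] turn 0.002 w 0.0882 F [ 0.1 -0.5  0.7] j6 0.23
37.69124423963134 115.26728110599079 [[-169.9, 68.1], [-154.8, 83.7]]
484.71784232365144 127.87240663900415 [[168.4, 47.8], [195.9, 75.2]]
289.9264069264069 216.5988455988456 [[27.7, -14.8], [47.7, 2.6]]
```

Call:
arm_command(rows=[[0.003, 0.003, 0.045, 0, 0], [0.003, 0.003, 0.09, 0, 0], [0.003, 0.003, 0.09, 0, 0], [0.003, 0.003, 0.09, 0, 1], [0.003, 0.003, 0.09, 0, 1], [0.003, 0.003, 0.09, 0, 1], [0.003, 0.003, 0.09, 0, 1], [0.003, 0.003, 0.09, 0, 1]], newtons=12)

```text
time: 19.12
eef_pos: [0.6475, 0.0901, 0.1173]
tool_rot: [[0.279, 0.96, 0.0], [0.96, -0.279, -0.0], [0.0, 0.0, -1.0]]
ft_force: [0.1, -0.5, 0.3]
grip_width: 0.0402
```

Call:
arm_command(rows=[[0, 0, 0, 0, 1], [0, 0, 0, 0, 1], [0, 0, 0, 0, 1], [0, 0, 0, 0, 1]])

```text
time: 19.62
eef_pos: [0.647, 0.0901, 0.1169]
tool_rot: [[0.279, 0.96, -0.001], [0.96, -0.279, 0.0], [-0.0, -0.001, -1.0]]
ft_force: [-2.8, 0.2, 1.2]
grip_width: 0.022
```

Call:
arm_command(rows=[[-0.0094, 0, 0.0067, 0, 1], [-0.018, 0, 0.0143, 0, 1], [-0.0259, 0, 0.0227, 0, 1], [-0.0328, 0, 0.0319, 0, 1], [-0.0388, 0, 0.0417, 0, 1], [-0.0438, 0, 0.052, 0, 1], [-0.0478, 0, 0.0628, 0, 1], [-0.0506, 0, 0.074, 0, 1]])

```text
time: 20.62
eef_pos: [0.6327, 0.0415, 0.0419]
tool_rot: [[0.279, 0.96, -0.001], [0.96, -0.279, 0.0], [0.0, -0.001, -1.0]]
ft_force: [-4.4, 3.7, 1.1]
grip_width: 0.0217
```

Call:
arm_command(rows=[[-0.001, 0, 0.004, 0, 1], [-0.0015, 0, 0.007, 0, 1], [-0.0015, 0, 0.009, 0, 1], [-0.0015, 0, 0.009, 0, 1]])

```text
time: 21.12
eef_pos: [0.6323, 0.0401, 0.0335]
tool_rot: [[0.279, 0.96, -0.001], [0.96, -0.279, 0.0], [-0.0, -0.001, -1.0]]
ft_force: [-4.7, 2.3, -0.3]
grip_width: 0.0218
```

Call:
arm_command(rows=[[0, 0, 0.001, 0, 1], [0, 0, 0.002, 0, 1], [0, 0, 0.002, 0, 1]])

```text
time: 21.5
eef_pos: [0.6323, 0.04, 0.0326]
tool_rot: [[0.279, 0.96, -0.001], [0.96, -0.279, -0.0], [-0.001, -0.001, -1.0]]
ft_force: [-8.5, 2.5, 7.1]
grip_width: 0.022
```

Call:
arm_command(rows=[[0, 0, 0.001, 0, 1], [0, 0, 0.002, 0, 1], [0, 0, 0.002, 0, 1]])

```text
time: 21.88
eef_pos: [0.6324, 0.0399, 0.0317]
tool_rot: [[0.279, 0.96, -0.001], [0.96, -0.279, -0.0], [-0.001, -0.001, -1.0]]
ft_force: [-12.2, 2.1, 14.0]
grip_width: 0.0216
```

The upward force has risen to 14 N, so the clip is down on the carrier. I'll release, back off and look.

Call:
arm_command(rows=[[0, 0, 0, 0, 0.6], [0, 0, 0, 0, 0], [0, 0, 0, 0, 0], [0, 0, 0, 0, 0], [0, 0, 0, 0, 0], [0, 0, -0.03, 0, 0], [0, 0, -0.08, 0, 0], [0, 0, -0.13, 0, 0]])

```text
time: 22.88
eef_pos: [0.6325, 0.0401, 0.161]
tool_rot: [[0.279, 0.96, -0.001], [0.96, -0.279, 0.0], [-0.0, -0.001, -1.0]]
ft_force: [0.9, -1.0, -0.4]
grip_width: 0.0879
```

Call:
arm_command(rows=[[-0.05, 0, -0.02, 0, 0], [-0.1, -0.05, -0.03, 0, 0], [-0.12, -0.1, -0.03, 0, 0], [-0.12, -0.1, -0.03, 0, 0]])

```text
time: 23.38
eef_pos: [0.4985, -0.0469, 0.1886]
tool_rot: [[0.281, 0.96, -0.004], [0.96, -0.281, 0.001], [-0.0, -0.004, -1.0]]
ft_force: [1.1, -1.1, 0.4]
grip_width: 0.088
```

Run:
```python
from n import *
look(0)
im1,d,p=cap('scene')
im,d,p=cap('side');P=cloud(d,p)*1000; L=P.copy(); L[...,:2]=(P[...,:2]-S)@N; L[...,2]-=20
for m in comps(masks(im)['red'],30):
    if abs(np.median(L[m],0)[0]-38)<25: print('tab',np.median(L[m],0).round(1),np.percentile(L[m],[5,50,95],0).round(1).tolist())
for m in comps(masks(im)['yellow'],100):
    ys,xs=np.nonzero(m); print('yellow',xs.mean(),ys.mean())
cv2.imwrite('pics/c6.png',np.vstack([cv2.resize(im1[210:285,295:385],(396,330),interpolation=2),cv2.resize(im[160:225,290:380],(396,270),interpolation=2)]))
```

```text
t 23.375 TCP [ 0.4985 -0.0469  0.1886] head 73.68 shift [0.1793 0.0243 0.1515] turn -1.573 w 0.088 F [ 1.1 -1.1  0.4] j6 -0.05
blue 153 (np.float64(334.0), np.float64(227.0)) ext [[-54.3, -10.1], [-2.2, 10.0]] z [17.2 44.  47.2]
white 2091 (np.float64(343.0), np.float64(251.0)) ext [[-70.4, -38.1], [83.9, 78.8]] z [-1.3  1.2 23.8]
white 148 (np.float64(332.0), np.float64(265.0)) ext [[42.7, -23.0], [60.8, 24.4]] z [4.7 6.5 8.3]
(-5, -16) 5.8 (-5, 0) 15.9 (-5, 16) 6.3 (5, -16) 6.8 (5, 0) 6.3 (5, 16) 5.9 (15, -16) 6.9 (15, 0) 7.4 (15, 16) 7.2 (48, -16) 7.1 (48, 0) 12.7 (48, 16) 6.6 
tab [ 37.8 -66.   36.1] [[30.0, -69.7, 29.2], [37.8, -66.0, 36.1], [45.8, -53.2, 38.5]]
yellow 437.51612903225805 173.23387096774192
yellow 295.82978723404256 348.8829787234043
```

View pics/c6.png

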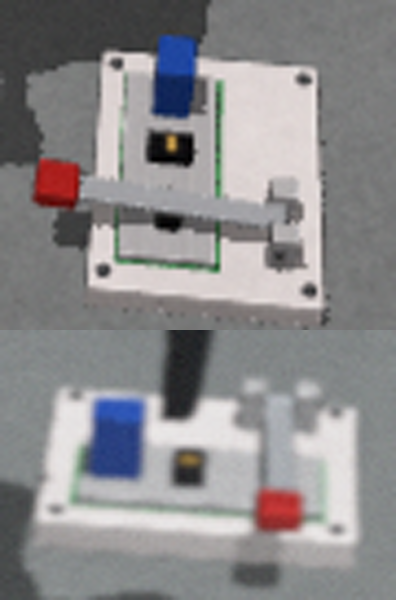

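```bash
python3 -c "
from station import robot
print(robot.close_job())"
```

```text
the job is handed in; nothing more can be done
None
```

The job is done and handed in at about 23.5 s. The clip was lifted by its tab, the blue-grip carrier slid under it, and the clip pressed back down onto the carrier and let go.

**Carrier:** It went in a little short of the nose end, by roughly 2 mm, so I re-gripped it and nudged it forward. The final views show it flat: the plate top reads about 6–7 mm above the field. Its nose is at about +61 mm, under the clip, and the blue grip is at the other end. A thin green margin shows on all the sides I could see.

**Clip:** I pressed the tab down until the upward force reached about 14 N. After release, the tab top measured about 38 mm above the field, against about 37 mm expected for 0.11 rad.

**Yellow carrier and robot:** The yellow grip is at the same pixel as at the start, (295.8, 348.8) in the side view. The robot stands clear with the gripper open.

**Disagreements:** The scene and wrist cameras differed by about 1–1.5 mm on the field centre. TCP readings also differed from the commanded positions by 1–3 mm. No check failed.

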